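Clamp the tall bottle on the shaker plate

ROBOT

A 7-joint arm with a two-finger parallel gripper is mounted at the origin on a cart in front of the work surface, level with it; the furniture and walls round the work are solid. World frame = base frame: x ahead of the robot, y to its left, z up, the work surface at z = 0. Lengths are in mm, angles in rad, forces in N, time in s.
With the tool pointing down it reaches from about 425 to 950 mm from the base axis. Payload 4.7 kg.
Tool frame: the origin (TCP) lies at the very end of the fingers, on their centre line; the grasp point (between the pads) lies 19 mm behind it; x points along the fingers, y is the direction in which the jaws open and shut, and the axes are right-handed (so a half turn about x gives the same grasp; the last joint's range is limited). The gripper opens to 85 mm and grips with 20 to 120 N. Pads are 22 mm wide; open, the fingers measure 114 mm over their backs; the gripper's body (76 mm by 85 mm) begins 54 mm behind the grasp point. The pads swing forward as they close: fully open they stand 13 mm farther back than shut.
Start: joints at [-1.374, 0.469, -0.049, 1.532, 0.024, 1.141, -0.082], TCP at [151.08, 657.893, 231.335] pointing down, gripper open.
Joint ranges: [-2.59, 2.59], [-0.33, 1.99], [-1.39, 1.29], [0.1, 2.45], [-1.04, 4.18], [0.21, 1.99], [-2.66, 2.66]. Speed limits (rad/s): [2.57, 2.57, 3.14, 3.14, 3.14, 3.14, 3.14].

INTERFACE

Orientations are given as [roll, pitch, yaw] about the fixed x, y, z axes, in that order (R = Rz(yaw) Ry(pitch) Rx(roll)).
In Python, from bench import state, cams, workorder, spotter gives the robot as it stands.
- The arm moves only by the tool arm_command, never from a script. Its argument "moves" is a list that holds one entry, the list of rows, each a list of 7 numbers: the shift along the tool's x, y, z in m, then the turn, a rotation vector about the tool's x, y, z in degrees, then the opening, from -1 (shut) to 1 (fully open). A call has 1 to 8 rows; each row shifts and turns the commanded pose from where the row before left it, along the tool's axes as they then stand; what a row does not reach is not made up. A row lasts 1/12 s, in which the tool goes at most 41.7 mm and 7.16 degrees, less where a joint would pass 70% of its speed; a pose out of reach is approached as far as the arm can. A call is refused whole if a number of a shift passes 0.0417 or a number of a turn 7.16, either way. A call with a gripper value outside its range is refused whole. The fingers move at their own pace and stop on an object; "newtons" is the grip in N (left out, the last holds). Time passes only in rows, so rows that do not move let the fingers close. It gives the time, the measured TCP pose, the force and the opening at its end, in the units of the state.
- state(): the state, without advancing time (a new reading comes with each control period).
- cams.camera(name): name is "scene" or "top"; returns a dict with "img" (480x640x3 uint8, blue, green, red), "range_z" (480x640 float32, mm along the optical axis (not along the pixel's ray), 0 where there is no reading), "K" (3x3 intrinsics, pixels), "k1" (the pictures are not rectified: a ray, as slopes to the right and down, at radius r is drawn at 1 + k1 r^2 times it, then the intrinsics apply), "extrinsics" (4x4, takes a point from camera to world coordinates). Camera axes: x right, y down, z forward; pixel columns grow to the right and rows downward; lengths in mm; the calibration is good to about 2 mm. A picture is of the moment at which its call begins.
- workorder.sign_off(): hands the job in, once; it reports no verdict.
Trained networks look in a picture, given as the dict that the camera call returned (one of the last four; its "shot" number tells which), for a name from the list of things; names that differ only in an ending like _2 or _b are one class to them, and where a whole thing is asked for, a point or a joint stands for the part that bears it (a point fixed in the world has none). Each returns a list of dicts, best first, with "p" (0 to 1); they miss things now and then, are a little off and sometimes report something else, mostly with a low value. They report only what shows in the picture. A call takes as long as a camera call. They do not tell look-alikes from the thing itself.
- spotter.spot_in(label, picture): "position" ([x, y, z] in mm, in the coordinates of the camera as it stood for that picture, good to about 4 mm: the middle of the surface that is visible of it).
- spotter.regions_of(label, picture): "mask" (480x640 bool, what is visible of it).
- spotter.tip_of(label, picture): "position" ([x, y, z] in mm, in the coordinates of the camera as it stood for that picture, good to about 4 mm: a listed point, or the origin of a listed thing).
The state is a dict: "clock": time; "joint_pos": joint angles; "dq": joint speeds; "effort": joint torques, N m; "position": TCP position; "eef_rot": TCP orientation; "force": force on the tool from outside, world axes, zero at the start; "ft_torque": the same for the moment, N m; "opening": opening from 0.0 (shut) to 1.0 (fully open).
Only numpy, scipy, OpenCV 4.12 (cv2) and the standard library are available. Lean on these libraries where they do the work, as an engineer would, in place of code of your own. Each camera call takes 0.05 s, during which the arm holds its last target. There are 200 camera calls.

TASK

Slide the taller of the two small bottles on the shaker plate's rear circles (foil cap) across the plate into the marked place against the V-shaped stop, without lifting it, and leave the shorter one where it stands. Then slide the clamp jaw up against the bottle, screw the clamp's wing knob down (clockwise) until the resistance rises sharply, add an eighth of a turn (45 degrees) and no more, and let go.

Things in the scene. Friction and masses are not known exactly. Their poses are not given: they have to be found in the camera images.
- plate: smooth aluminium shaker plate fixed on the worktop, 250 (x) x 380 (y) x 12 mm; origin at the centre of its underside, surface at z = 12 mm. In its frame (mm): two bottles are parked on engraved circles at (75, -60) and (75, 60), either way round; the working circle is at (0, 75); the clamp's rail runs along y at x = -90; an amber vial (40 x 58 high, leave it) stands near (85, -150)
- work_spot (a point): centre of the working circle (48 mm across), on the plate's surface, axes as the plate. A bottle pushed home against the V stop stands centred here. The dark steel V stop is 20 mm high above the plate, lies on the +y side and opens to -y: apex 28 mm beyond this point, arms out to x = +-28 mm and y = +7 mm from here; so come in along +y on the line x = 0
- bottle_tall_mid (a point): taller bottle, pale glass with foil cap, loose, about 0.08 kg, round and straight, 40 mm across, 85 mm high; this point is on its axis 42.5 mm above its base, z up. Grasp it round the body, its middle or a little higher, so that the fingers stay above the 20 mm high stop
- bottle_short_mid (a point): the shorter bottle, dark cap, loose, 40 mm across, 60 mm high; this point is on its axis 30 mm above its base. It stays where it is
- jaw_face (a point): centre of the flat face of the clamp's steel jaw, 44 mm wide, looking along the plate's +y on the line x = 0; its top is 20 mm above the plate. Jaw, carriage and knob slide as one along the plate's y (1.5 N friction while loose), and may be pushed by holding the knob; parked at the -y end at first. It touches the bottle when 20 mm from the bottle's axis
- knob_grip (a point): centre of the black bar grip of the clamp's upright screw; bar 54 (point x) x 13 (y) x 24 mm (z), 10 mm stem below; 90 mm to -x, 50 mm to -y of the jaw face. Clockwise from above tightens, sinking 6 mm/rad: free (0.04 N m) for 0.6 to 1.8 rad, then (bar centre 80 mm over the worktop) turning it takes 0.2 N m, growing 0.2 per rad; held still it pushes back 0.06, growing 0.05. Stays where left; tight, it locks the carriage
- brake_strip (a joint): how far the screw's foot has pressed down the sprung brake strip in the rail (under the carriage, whose top is 42 mm over the worktop), in m: 0 until the foot meets it (where resistance jumps), then 0.006 per radian of further turn (0.0047 for an eighth of a turn)
Mind the look-alikes: they are no part of the job. What is shaped like the part that bears bottle_tall_mid but green or purple is not meant.

How it is judged (in metres and radians):
On the way, in this order (a step that is already met when the one before it is completed fails the run):
1. the tall bottle stands upright in the working place (within 15 mm) (horizontal distance between bottle_tall_mid and work_spot below 0.015 m and angle between bottle_tall_mid's own z axis and vertical below 0.1 rad), for 0.2 s.
2. the jaw is up against the bottle (gap under 5 mm) (y of bottle_tall_mid in the frame of jaw_face between 0.012 and 0.025 m), for 0.2 s.
3. the knob is tightened past the resistance by an eighth of a turn (strip pressed 2.4 to 7.7 mm: 23 to 74 degrees) (value of joint brake_strip between 0.0024 and 0.0077 m), for 0.2 s.
At the end, for the whole second after the job is handed in: the tall bottle stands upright (tilt under 0.1 rad) on the plate within 8 mm of the working place, the jaw's face within 25 mm of its axis (gap under 5 mm), the brake strip pressed 2.4 to 7.7 mm (the knob 23 to 74 degrees past first resistance), and the short bottle within 15 mm of where it stood (all of step 2 and all of step 3 and horizontal distance between bottle_tall_mid and work_spot below 0.008 m and angle between bottle_tall_mid's own z axis and vertical below 0.1 rad and height (world z) of bottle_tall_mid below 0.0595 m and distance of bottle_short_mid from where it was at the start of the episode below 0.015 m); the robot touches nothing.
It fails at once if the tall bottle is lifted off the plate by more than 8 mm (height (world z) of bottle_tall_mid above 0.0625 m).
It fails at once if the tall bottle is tipped (angle between bottle_tall_mid's own z axis and vertical above 0.35 rad).
It fails at once if the short bottle is pushed away (over 15 mm) (distance of bottle_short_mid from where it was at the start of the episode above 0.015 m).
It fails at once if the knob is overtightened (more than 90 degrees past first resistance) (value of joint brake_strip above 0.0094 m).
It also fails if it takes over 70 s, if anything falls off the work surface, if the arm or the gripper's body presses on something with over 40 N, if the wrist force passes 120 N, or if a joint passes its speed limit or range.

## Working session

There is one attempt and no reset: what is moved stays moved. The work goes in short steps, Python scripts to look and compute and a tool call to move; the robot and the scene stay as the last step left them, time stands still between calls to the robot, and variables do not carry over. Pictures are saved under pics/ and viewed, about 8 in all and at most 12, crops included, and the job is handed in when it is done.

Besides the shell and the picture viewer there is one more tool, called after "Emit:" by a JSON object that holds its "name" and its "arguments". arm_command: Moves the arm, as the interface text tells. Its arguments: {"type":"object","properties":{"moves":{"type":"array","items":{"type":"array","items":{"type":"array","items":{"type":"number"}}}},"newtons":{"type":"number"}},"required":["moves"]}

```bash
mkdir -p pics; ls
cat > h.py <<'E'
import numpy as np, cv2
from bench import state, cams, workorder, spotter
def w(c,p): return (c["extrinsics"]@np.r_[np.asarray(p,float),1])[:3]
def cloud(c):
    v,u=np.mgrid[0:480,0:640]; K=c["K"]
    p=cv2.undistortPoints(np.stack([u,v],-1).reshape(-1,1,2).astype(float),K,np.array([c["k1"],0,0,0,0.])).reshape(480,640,2)
    z=c["range_z"]; P=np.stack([p[...,0]*z,p[...,1]*z,z,np.ones_like(z)],-1)
    W=(P@c["extrinsics"].T)[...,:3]; W[z==0]=np.nan; return W
E
python3 - <<'E'
from h import *
s=state(); print({k:np.round(v,3) for k,v in s.items()})
for n in ("scene","top"):
    c=cams.camera(n); cv2.imwrite(f"pics/{n}1.png",c["img"]); print(n,np.round(c["extrinsics"],2).tolist(),c["k1"])
    for l in ("work_spot","bottle_tall_mid","bottle_short_mid","jaw_face","knob_grip","plate"):
        for r in spotter.tip_of(l,c)[:3]: print(l,round(r["p"],2),np.round(w(c,r["position"]),1))
E
```

```text
pics
{'clock': np.float64(0.0), 'joint_pos': array([-1.374,  0.469, -0.049,  1.534,  0.024,  1.141, -0.082]), 'dq': array([-0.   , -0.002,  0.001,  0.002,  0.001,  0.002,  0.001]), 'effort': array([ 0.0000e+00, -5.1031e+01, -4.6000e-02, -2.3772e+01,  1.1000e-02,
        7.0000e-03, -0.0000e+00]), 'position': array([151.013, 657.281, 230.248]), 'eef_rot': array([-1.526,  1.569, -1.751]), 'force': array([ 0.737, -0.247, -0.581]), 'ft_torque': array([-0.008,  0.079,  0.035]), 'opening': np.float64(1.002)}
scene [[-0.71, -0.52, 0.48, 171.17], [-0.7, 0.51, -0.49, 360.55], [0.01, -0.69, -0.73, 793.92], [0.0, 0.0, 0.0, 1.0]] -0.12259518241922353
work_spot 0.6 [599.9 -43.4   6.8]
bottle_tall_mid 0.95 [ 674.4 -190.1   49. ]
bottle_tall_mid 0.92 [ 805.4 -261.8   40.6]
bottle_tall_mid 0.73 [ 632.8 -365.7   40.6]
bottle_short_mid 0.83 [674.2 -66.1  38.1]
bottle_short_mid 0.45 [600.3 -46.1   4.8]
jaw_face 0.94 [ 596.8 -193.1   22.4]
knob_grip 0.77 [ 503.2 -239.4   87.1]
plate 0.71 [ 599.8 -124.6   -1.4]
top [[0.21, -0.95, 0.22, 439.22], [-0.98, -0.2, 0.04, -143.99], [0.0, -0.22, -0.98, 934.59], [0.0, 0.0, 0.0, 1.0]] -0.06843385582506323
work_spot 0.78 [605.5 -51.7  12.5]
bottle_tall_mid 0.96 [ 785.1 -170.5   44.8]
bottle_tall_mid 0.81 [ 674.7 -188.5   55.1]
bottle_tall_mid 0.63 [ 635.8 -372.5   47.2]
bottle_short_mid 0.8 [676.5 -66.   43. ]
jaw_face 0.87 [ 591.9 -190.9   22.9]
knob_grip 0.59 [ 506.1 -242.3   85.6]
plate 0.8 [ 596.1 -119.9   -2.9]
```

View pics/scene1.png

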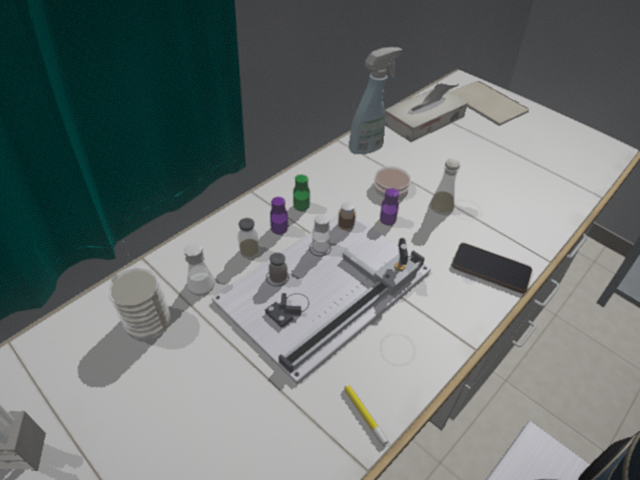

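View pics/top1.png

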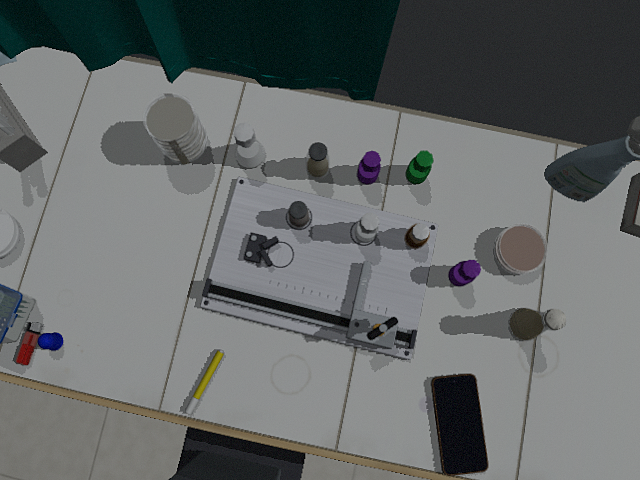

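The tall foil-cap bottle stands at top (365,230), the short dark-capped one at (298,215), V stop and circle at (270,250), and the clamp knob at (382,328) with its bar oblique. Next I'll measure the plate's yaw, the bottles' axes and the knob bar's angle.

```bash
cat >> h.py <<'E'
def ray(c,uv,z):
    p=cv2.undistortPoints(np.array(uv,float).reshape(-1,1,2),c["K"],np.array([c["k1"],0,0,0,0.])).reshape(-1,2)
    d=np.c_[p,np.ones(len(p))]@c["extrinsics"][:3,:3].T; o=c["extrinsics"][:3,3]
    return o+d*((z-o[2])/d[:,2])[:,None]
def near(c,label,xyz,r=60):
    for q in spotter.regions_of(label,c):
        W=cloud(c)[q["mask"]]; m=np.nanmedian(W,0)
        if np.linalg.norm((m-xyz)[:2])<r: return W[~np.isnan(W[:,0])],q["mask"]
    return None,None
E
python3 - <<'E'
from h import *
from scipy.optimize import least_squares
C={n:cams.camera(n) for n in("scene","top")}
for n,c in C.items():
    W,m=near(c,"plate",np.r_[598,-122,0],80)
    if W is not None:
        P=W[(abs(W[:,2]-12)<5)][:,:2]; print(n,"plate",cv2.minAreaRect(P.astype(np.float32)), np.median(W[:,2]))
    for l,g in(("bottle_tall_mid",(675,-189,45)),("bottle_short_mid",(675,-66,40))):
        W,m=near(c,l,np.array(g))
        if W is None: print(n,l,None);continue
        B=W[(W[:,2]>20)&(W[:,2]<(65 if 'tall' in l else 45))]
        f=least_squares(lambda q:np.hypot(B[:,0]-q[0],B[:,1]-q[1])-20,g[:2],loss='soft_l1',f_scale=2)
        print(n,l,f.x.round(1),"rms",np.sqrt(np.mean(f.fun**2)).round(2),"top",np.percentile(W[:,2],98).round(1))
    W,m=near(c,"knob_grip",np.r_[505,-241,85])
    if W is not None:
        B=W[(W[:,2]>75)]; print(n,"knob",cv2.minAreaRect(B[:,:2].astype(np.float32)),np.percentile(W[:,2],[50,90,97]).round(1),len(B))
    V=cloud(c)
    s=(abs(V[...,0]-595)<60)&(abs(V[...,1]+30)<60)&(V[...,2]>24)&(V[...,2]<36)
    S=V[s]; print("stop",S.min(0).round(0),S.max(0).round(0),len(S))
t=C["top"]; print(ray(t,[(241,182),(433,227),(206,303),(408,353)],12).round(1))
a=cv2.resize(t["img"][170:370,190:450],None,fx=3,fy=3,interpolation=cv2.INTER_CUBIC); cv2.imwrite("pics/crop1.png",a)
E
```

```text
scene plate ((598.0323486328125, -121.42401123046875), (382.2314453125, 251.3382110595703), 87.86143493652344) 11.179274026332678
scene bottle_tall_mid [ 672.1 -189. ] rms 1.31 top 95.6
scene bottle_short_mid [673.5 -65.6] rms 1.0 top 72.7
scene knob ((503.7205810546875, -237.05718994140625), (13.242012023925781, 52.014278411865234), 44.364891052246094) [ 95.7  99.  100.5] 204
stop [574. -73.  24.] [655.  14.  35.] 278
top plate ((599.2547607421875, -123.65432739257812), (379.98095703125, 250.72679138183594), 87.87989044189453) 12.2685802648258
top bottle_tall_mid [ 673.4 -189.1] rms 0.82 top 97.8
top bottle_short_mid [674.3 -66.2] rms 0.42 top 74.7
top knob ((504.478271484375, -240.83795166015625), (13.025679588317871, 52.78468704223633), 44.68819046020508) [ 98.8 101.  102.3] 253
stop [576. -72.  24.] [655.  13.  36.] 432
[[ 720.    52.3   12. ]
 [ 708.8 -308.7   12. ]
 [ 490.3   59.8   12. ]
 [ 478.6 -302.2   12. ]]
```

View pics/crop1.png

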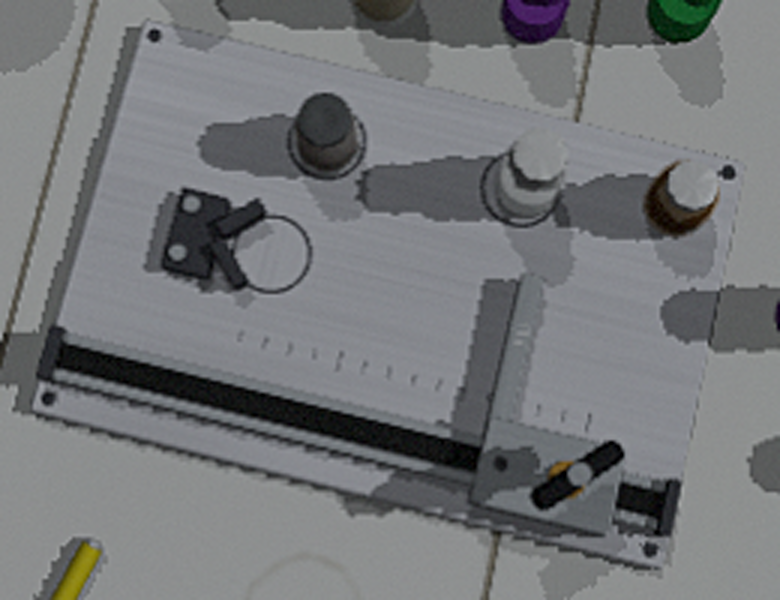

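```bash
cat >> h.py <<'E'
from scipy.spatial.transform import Rotation as Ro
def pose():
    s=state(); R=Ro.from_euler('xyz',s["eef_rot"]).as_matrix(); return np.array(s["position"]),R,s
def go(target,phi=None):
    p,R,s=pose(); a=np.degrees(np.arctan2(R[1,1],R[0,1])); d=R.T@(np.array(target)-p)
    print("t",round(float(s["clock"]),2),"pos",p.round(1),"phi",a.round(1),"xdown",R[:,0].round(3),"F",np.round(s["force"],1),"op",round(float(s["opening"]),2))
    print("shift tool mm",d.round(1), "turn x", None if phi is None else round((a-phi+90)%180-90,1))
E
python3 - <<'E'
from h import *
for n in("scene","top"):
    V=cloud(cams.camera(n)); r=np.hypot(V[...,0],V[...,1]); a=np.degrees(np.arctan2(V[...,1],V[...,0]))
    for lo in range(-30,90,15):
        m=(a>=lo)&(a<lo+15)&(r>400)&(r<800); print(n,lo,m.sum(),np.nanmax(V[m][:,2]).round(0) if m.any() else '')
go((673,-189,150),-2.1)
E
```

```text
scene -30 10651 102.0
scene -15 13533 98.0
scene 0 17629 114.0
scene 15 20663 114.0
scene 30 5564 5.0
scene 45 0 
scene 60 0 
scene 75 0 
top -30 19706 105.0
top -15 19470 98.0
top 0 19723 115.0
top 15 17844 114.0
top 30 16556 108.0
top 45 2153 76.0
top 60 385 -770.0
top 75 5474 -764.0
t 1.3 pos [151.1 657.9 231.3] phi 77.1 xdown [-0.  0. -1.] F [-0.5 -0.5 -0. ] op 1.0
shift tool mm [  81.3 -708.6  698.3] turn x 79.2
```

Emit:
{"name": "arm_command", "arguments": {"moves": [[[0, 0, 0.041, 3.5, 0, 0, 1], [0, 0, 0.041, 3.5, 0, 0, 1], [0, 0, 0.041, 3.5, 0, 0, 1], [0, 0, 0.041, 3.5, 0, 0, 1], [0, 0, 0.041, 3.5, 0, 0, 1], [0, 0, 0.041, 3.5, 0, 0, 1], [0, 0, 0.041, 3.5, 0, 0, 1], [0, 0, 0.041, 3.5, 0, 0, 1]]]}}

```text
clock: 1.97
position: [446.7, 518.7, 231.3]
eef_rot: [1.716, 1.57, 0.999]
force: [1.6, 0.8, 0.7]
opening: 0.997
```

Emit:
{"name": "arm_command", "arguments": {"moves": [[[0, 0, 0.041, 3.5, 0, 0, 1], [0, 0, 0.041, 3.5, 0, 0, 1], [0, 0, 0.041, 3.5, 0, 0, 1], [0, 0, 0.041, 3.5, 0, 0, 1], [0, 0, 0.041, 3.5, 0, 0, 1], [0, 0, 0.041, 3.5, 0, 0, 1], [0, 0, 0.041, 3.5, 0, 0, 1], [0, 0, 0.041, 3.5, 0, 0, 1]]]}}

```text
clock: 2.63
position: [640.7, 258.1, 231.3]
eef_rot: [1.887, 1.57, 0.681]
force: [-0.4, 0.6, 0.1]
opening: 1.002
```

Emit:
{"name": "arm_command", "arguments": {"moves": [[[0, 0, 0.041, 3.5, 0, 0, 1], [0, 0, 0.041, 3.5, 0, 0, 1], [0, 0, 0.041, 3.5, 0, 0, 1], [0, 0, 0.041, 3.5, 0, 0, 1], [0, 0, 0.041, 3.5, 0, 0, 1], [0, 0, 0.041, 3.5, 0, 0, 1], [0, 0, 0.041, 0, 0, 0, 1], [0, 0, 0.041, 0, 0, 0, 1]]]}}

```text
clock: 3.3
position: [691.8, -63.1, 231.3]
eef_rot: [2.159, 1.571, 0.589]
force: [-0.2, -0.2, -0.6]
opening: 0.999
```

```bash
python3 -c "
from h import *
go((673,-189,130),-2.1)"
```

```text
t 3.3 pos [691.8 -63.1 231.3] phi 0.1 xdown [ 0.  0. -1.] F [-0.2 -0.2 -0.6] op 1.0
shift tool mm [101.3 -19.  125.9] turn x 2.2
```

Emit:
{"name": "arm_command", "arguments": {"moves": [[[0, -0.006, 0.041, 2.2, 0, 0, 1], [0, -0.006, 0.041, 0, 0, 0, 1], [0.02, -0.006, 0.04, 0, 0, 0, 1], [0.04, 0, 0, 0, 0, 0, 1], [0.04, 0, 0, 0, 0, 0, 1], [0, 0, 0, 0, 0, 0, 1]]]}}

```text
clock: 3.8
position: [666.1, -178.6, 124.6]
eef_rot: [-1.798, 1.556, 2.875]
force: [-1.5, 1.8, -1.1]
opening: 1.004
```

```bash
python3 -c "
from h import *
go((673,-189,38),-2.1)"
```

```text
t 3.8 pos [ 666.1 -178.6  124.6] phi -2.2 xdown [-0.015  0.004 -1.   ] F [-1.5  1.8 -1.1] op 1.0
shift tool mm [86.4  8.6 10.4] turn x -0.1
```

Emit:
{"name": "arm_command", "arguments": {"moves": [[[0.02, 0.007, 0.01, 0, 0, 0, 1], [0.02, 0, 0, 0, 0, 0, 1], [0, 0, 0, 0, 0, 0, 1], [0, 0, 0, 0, 0, 0, 1]]]}}

```text
clock: 4.13
position: [678.4, -189.2, 93.4]
eef_rot: [-2.306, 1.57, 2.37]
force: [0.6, 0.7, -0.7]
opening: 0.997
```

```bash
python3 -c "
from h import *
go((673,-189,38),-2.1)"
```

```text
t 4.13 pos [ 678.4 -189.2   93.4] phi -2.1 xdown [-0.001  0.001 -1.   ] F [ 0.6  0.7 -0.7] op 1.0
shift tool mm [55.4 -5.4  0. ] turn x 0.0
```

Emit:
{"name": "arm_command", "arguments": {"moves": [[[0.01, -0.005, 0, 0, 0, 0, 1], [0.023, 0, 0, 0, 0, 0, 1], [0.022, 0, 0, 0, 0, 0, 1], [0, 0, 0, 0, 0, 0, 1], [0, 0, 0, 0, 0, 0, 0.3], [0, 0, 0, 0, 0, 0, 0.3], [0, 0, 0, 0, 0, 0, 0.3], [0, 0, 0, 0, 0, 0, 0.3]]], "newtons": 20}}

```text
clock: 4.8
position: [674.2, -190.2, 39.6]
eef_rot: [1.418, 1.568, -0.19]
force: [-0.1, 0.3, -0.5]
opening: 0.648
```

Emit:
{"name": "arm_command", "arguments": {"moves": [[[0, 0, 0, 0, 0, 0, -0.2], [0, 0, 0, 0, 0, 0, -0.2], [0, 0, 0, 0, 0, 0, -0.2], [0, 0, 0, 0, 0, 0, -0.2], [0, 0, 0, 0, 0, 0, -0.2], [0, 0, 0, 0, 0, 0, -0.2]]], "newtons": 20}}

```text
clock: 5.3
position: [673.7, -190.1, 38.9]
eef_rot: [1.566, 1.569, -0.042]
force: [-0.7, 0.7, 5.7]
opening: 0.435
```

```bash
python3 -c "
from h import *
go((599,-155,38),-2.1)"
```

```text
t 5.3 pos [ 673.7 -190.1   38.9] phi -2.1 xdown [ 0.001 -0.    -1.   ] F [-0.7  0.7  5.7] op 0.43
shift tool mm [  0.8 -76.  -32.3] turn x -0.0
```

Emit:
{"name": "arm_command", "arguments": {"moves": [[[0, 0, -0.008, 0, 0, 0, -0.2], [0, 0, -0.015, 0, 0, 0, -0.2], [0, 0, -0.015, 0, 0, 0, -0.2], [0, -0.01, 0, 0, 0, 0, -0.2], [0, -0.017, 0, 0, 0, 0, -0.2], [0, -0.017, 0, 0, 0, 0, -0.2], [0, -0.017, 0, 0, 0, 0, -0.2], [0, -0.012, 0, 0, 0, 0, -0.2]]]}}

```text
clock: 5.97
position: [602.8, -147.4, 39.0]
eef_rot: [1.731, 1.566, 0.124]
force: [1.6, -1.1, 4.8]
opening: 0.435
```

```bash
python3 -c "
from h import *
go((601.3,-48.5,39),-2.1)
c=cams.camera('top')
cv2.imwrite('pics/t2.png',cv2.resize(c['img'][150:380,190:450],None,fx=2.6,fy=2.6))
for l in ('bottle_tall_mid','work_spot'):
  for r in spotter.tip_of(l,c)[:3]: print(l,round(r['p'],2),w(c,r['position']).round(1))"
```

```text
t 5.97 pos [ 602.8 -147.4   39. ] phi -2.1 xdown [ 0.004  0.001 -1.   ] F [ 1.6 -1.1  4.8] op 0.43
shift tool mm [  0.   -5.  -98.8] turn x 0.0
bottle_tall_mid 0.91 [ 635.2 -370.8   43.3]
bottle_tall_mid 0.77 [ 785.4 -170.2   44.4]
bottle_tall_mid 0.58 [ 810.5 -267.    45. ]
```

View pics/t2.png

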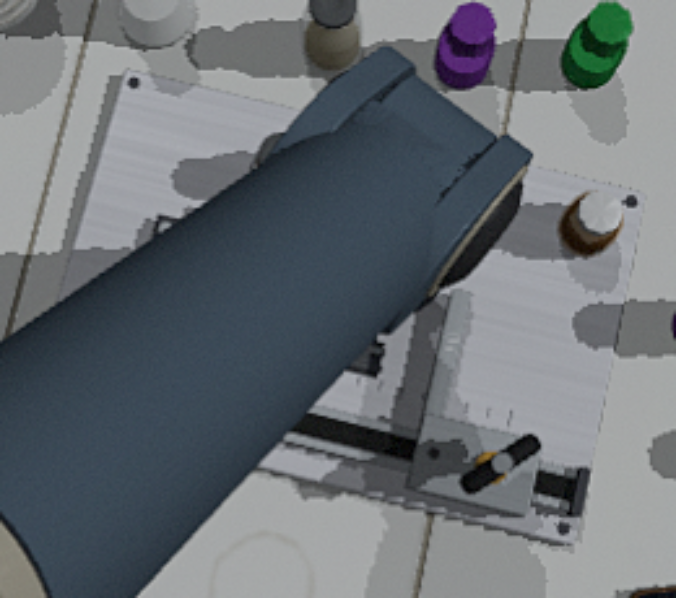

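The arm hides the bottle here. The circle at the rear right looks vacated, and the opening holds at 0.435. I'll go on along +y.

Emit:
{"name": "arm_command", "arguments": {"moves": [[[0, 0, 0, 0, 0, 0, -0.2], [0, 0, -0.008, 0, 0, 0, -0.2], [0, 0, -0.015, 0, 0, 0, -0.2], [0, 0, -0.017, 0, 0, 0, -0.2], [0, 0, -0.017, 0, 0, 0, -0.2], [0, 0, -0.015, 0, 0, 0, -0.2], [0, 0, -0.006, 0, 0, 0, -0.2], [0, 0, 0, 0, 0, 0, -0.2]]]}}

```text
clock: 6.78
position: [606.0, -67.5, 38.9]
eef_rot: [2.224, 1.568, 0.62]
force: [0.8, 1.8, 7.3]
opening: 0.432
```

```bash
python3 -c "
from h import *
go((601.3,-48.5,39),-2.1)
c=cams.camera('scene')
for l in ('bottle_tall_mid','work_spot','bottle_short_mid'):
  for r in spotter.tip_of(l,c)[:4]: print(l,round(r['p'],2),w(c,r['position']).round(1))
cv2.imwrite('pics/s3.png',cv2.resize(c['img'][180:400,180:440],None,fx=2.6,fy=2.6))"
```

```text
t 6.78 pos [606.  -67.5  38.9] phi -1.9 xdown [ 0.003  0.002 -1.   ] F [0.8 1.8 7.3] op 0.43
shift tool mm [ -0.1  -5.3 -18.9] turn x 0.2
bottle_tall_mid 0.77 [ 787.8 -172.2   35.6]
bottle_tall_mid 0.76 [605.4 -67.2  49.2]
bottle_tall_mid 0.68 [ 631.8 -365.9   39.1]
bottle_tall_mid 0.4 [675.2 -64.1  42.7]
work_spot 0.64 [598.1 -46.2   7.5]
bottle_short_mid 0.93 [673.2 -67.2  41.6]
```

View pics/s3.png

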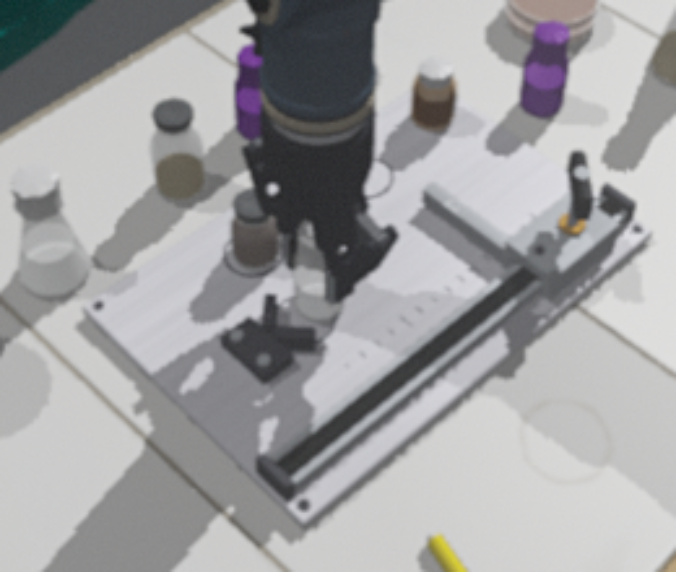

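Bottle is gripped upright, about 19 mm short of home and 5 mm off to +x. Next I correct x and feel for the stop.

Emit:
{"name": "arm_command", "arguments": {"moves": [[[0, -0.005, 0, 0, 0, 0, -0.2], [0, 0, -0.006, 0, 0, 0, -0.2], [0, 0, -0.006, 0, 0, 0, -0.2], [0, 0, -0.003, 0, 0, 0, -0.2], [0, 0, -0.001, 0, 0, 0, -0.2], [0, 0, 0, 0, 0, 0, -0.2], [0, 0, 0, 0, 0, 0, -0.2]]]}}

```text
clock: 7.57
position: [601.2, -54.2, 38.9]
eef_rot: [1.589, 1.568, -0.018]
force: [-0.1, -1.7, 8.2]
opening: 0.434
```

Emit:
{"name": "arm_command", "arguments": {"moves": [[[0, 0, -0.001, 0, 0, 0, -0.2], [0, 0, -0.001, 0, 0, 0, -0.2], [0, 0, 0, 0, 0, 0, -0.2]]]}}

```text
clock: 7.82
position: [601.3, -52.7, 38.9]
eef_rot: [1.348, 1.568, -0.26]
force: [0.5, -2.9, 8.0]
opening: 0.431
```

```bash
python3 -c "
from h import *
go((601.3,-48.5,39),-2.1)"
```

```text
t 7.82 pos [601.3 -52.7  38.9] phi -2.1 xdown [ 0.003 -0.001 -1.   ] F [ 0.5 -2.9  8. ] op 0.43
shift tool mm [-0.1 -0.1 -4.2] turn x 0.0
```

Emit:
{"name": "arm_command", "arguments": {"moves": [[[0, 0, -0.001, 0, 0, 0, -0.2], [0, 0, -0.001, 0, 0, 0, -0.2], [0, 0, 0, 0, 0, 0, -0.2]]]}}

```text
clock: 8.07
position: [601.3, -50.8, 38.9]
eef_rot: [1.336, 1.568, -0.271]
force: [-0.9, -2.4, 8.5]
opening: 0.43
```

Emit:
{"name": "arm_command", "arguments": {"moves": [[[0, 0, -0.001, 0, 0, 0, -0.2], [0, 0, -0.001, 0, 0, 0, -0.2], [0, 0, 0, 0, 0, 0, -0.2]]]}}

```text
clock: 8.32
position: [601.3, -50.3, 38.9]
eef_rot: [0.889, 1.567, -0.719]
force: [-0.2, -4.6, 7.6]
opening: 0.432
```

Emit:
{"name": "arm_command", "arguments": {"moves": [[[0, 0, -0.001, 0, 0, 0, -0.2], [0, 0, -0.001, 0, 0, 0, -0.2], [0, 0, 0, 0, 0, 0, -0.2]]]}}

```text
clock: 8.57
position: [601.3, -50.0, 39.0]
eef_rot: [0.636, 1.565, -0.973]
force: [0.4, -7.3, 7.3]
opening: 0.43
```

```bash
python3 -c "
from h import *
go((601.3,-48.5,39),-2.1)"
```

```text
t 8.57 pos [601.3 -50.   39. ] phi -2.2 xdown [ 0.003 -0.005 -1.   ] F [ 0.4 -7.3  7.3] op 0.43
shift tool mm [ 0.  -0.1 -1.5] turn x -0.1
```

Emit:
{"name": "arm_command", "arguments": {"moves": [[[0, 0, 0.002, 0, 0, 0, -0.2], [0, 0, 0.001, 0, 0, 0, -0.2], [0, 0, 0, 0, 0, 0, 0.05], [0, 0, 0, 0, 0, 0, 0.1], [0, 0, 0, 0, 0, 0, 0.1], [0, 0, 0, 0, 0, 0, 0.1]]]}}

```text
clock: 9.07
position: [599.7, -48.9, 37.2]
eef_rot: [-2.014, 1.569, 2.662]
force: [-0.6, -1.1, 0.1]
opening: 0.554
```

Emit:
{"name": "arm_command", "arguments": {"moves": [[[-0.005, 0, 0, 0, 0, 0, 0.1], [-0.015, 0, 0, 0, 0, 0, 0.1], [-0.03, 0, 0, 0, 0, 0, 0.1], [-0.03, 0, 0, 0, 0, 0, 0.1], [-0.03, 0, 0, 0, 0, 0, 0.1], [0, 0, 0, 0, 0, 0, 0.1]]]}}

```text
clock: 9.57
position: [604.1, -50.7, 154.1]
eef_rot: [1.633, 1.56, 0.024]
force: [0.0, -1.2, -0.1]
opening: 0.547
```

```bash
python3 -c "
from h import *
go((503,-240,150),44.5)"
```

```text
t 9.57 pos [604.1 -50.7 154.1] phi -2.2 xdown [ 0.011  0.    -1.   ] F [ 0.  -1.2 -0.1] op 0.55
shift tool mm [  2.9 -93.9 193. ] turn x -46.7
```

Emit:
{"name": "arm_command", "arguments": {"moves": [[[0, -0.018, 0.038, 0, 0, 0, 0.3], [0, -0.019, 0.039, 0, 0, 0, 0.3], [0, -0.019, 0.039, 0, 0, 0, 0.3], [0, -0.019, 0.039, 0, 0, 0, 0.3], [0, -0.019, 0.038, 0, 0, 0, 0.3], [0, 0, 0, -6.7, 0, 0, 0.3], [0, 0, 0, -6.7, 0, 0, 0.3], [0, 0, 0, -6.7, 0, 0, 0.3]]]}}

```text
clock: 10.23
position: [501.4, -234.6, 147.7]
eef_rot: [-2.69, 1.57, 2.339]
force: [0.8, 0.3, 0.6]
opening: 0.648
```

Emit:
{"name": "arm_command", "arguments": {"moves": [[[0, 0, 0, -6.7, 0, 0, 0.3], [0, 0, 0, -6.7, 0, 0, 0.3], [0, 0, 0, -6.7, 0, 0, 0.3], [0, 0, 0, -6.5, 0, 0, 0.3], [0, 0, 0, 0, 0, 0, 0.3], [0, 0, 0, 0, 0, 0, 0.3]]]}}

```text
clock: 10.73
position: [502.0, -233.8, 147.7]
eef_rot: [2.702, 1.57, 1.906]
force: [-0.7, -0.3, 0.6]
opening: 0.652
```

```bash
python3 -c "
from h import *
from scipy.optimize import least_squares
go((503.5,-240,72),44.5)
print(state()['joint_pos'])
for n in('scene','top'):
  c=cams.camera(n)
  for l,g,h in(('bottle_tall_mid',(601,-49,45),65),('bottle_short_mid',(675,-66,40),45)):
    W,m=near(c,l,np.array(g),30)
    if W is None: print(n,l,None);continue
    B=W[(W[:,2]>20)&(W[:,2]<h)]
    f=least_squares(lambda q:np.hypot(B[:,0]-q[0],B[:,1]-q[1])-20,g[:2],loss='soft_l1',f_scale=2)
    print(n,l,f.x.round(1),len(B),'top',np.percentile(W[:,2],98).round(1))
  for l in ('work_spot','knob_grip','jaw_face'):
    for r in spotter.tip_of(l,c)[:1]: print(l,round(r['p'],2),w(c,r['position']).round(1))
  cv2.imwrite(f'pics/{n}4.png',cv2.resize(c['img'][170:400,190:450],None,fx=2.6,fy=2.6))"
```

```text
t 10.73 pos [ 502.  -233.8  147.7] phi 44.4 xdown [-0.  0. -1.] F [-0.7 -0.3  0.6] op 0.65
shift tool mm [75.7 -3.3  5.6] turn x -0.1
[ 0.11324449  0.37015465  0.3120736   1.92693455 -0.14673954  0.86656343
  1.27561616]
scene bottle_tall_mid [599.8 -49.2] 254 top 96.3
scene bottle_short_mid [673.5 -65.9] 171 top 72.7
knob_grip 0.55 [ 502.3 -238.5   87.1]
jaw_face 0.69 [ 595.3 -192.5   21.6]
top bottle_tall_mid [600.6 -49. ] 139 top 98.0
top bottle_short_mid None
work_spot 0.62 [603.6 -50.4  14. ]
knob_grip 0.65 [600.4 -51.8  56.7]
jaw_face 0.62 [ 595.4 -192.9   22. ]
```

View pics/scene4.png

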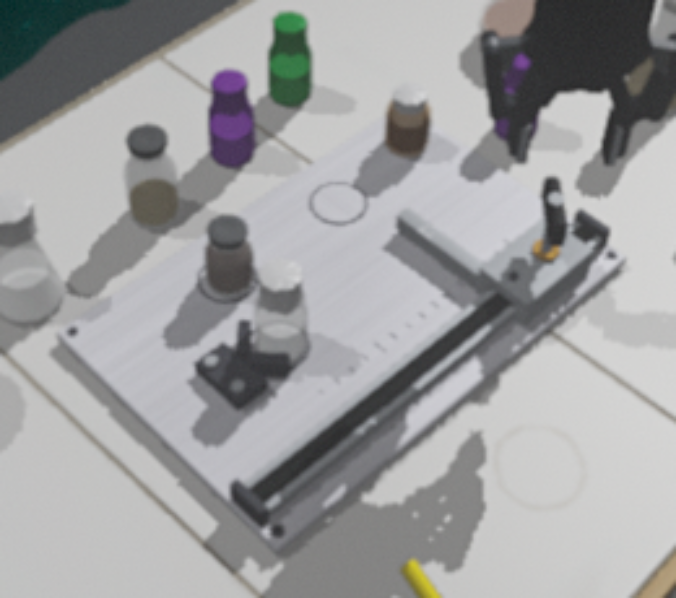

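Bottle stands home at (600, -49), short bottle unmoved, and the work order's first step is met. Now grasp the knob.

Emit:
{"name": "arm_command", "arguments": {"moves": [[[0.02, -0.002, 0.005, 0, 0, 0, 0.3], [0.028, 0, 0, 0, 0, 0, 0.3], [0.028, 0, 0, 0, 0, 0, 0.3], [0, 0, 0, 0, 0, 0, 0.3], [0, 0, 0, 0, 0, 0, 0.3]]]}}

```text
clock: 11.75
position: [503.3, -238.5, 70.9]
eef_rot: [-2.665, 1.568, 2.825]
force: [0.9, -0.3, -0.4]
opening: 0.647
```

```bash
python3 -c "
from h import *
go((504.2,-239.3,70),44.5)
c=cams.camera('scene')
cv2.imwrite('pics/s5.png',cv2.resize(c['img'][200:320,330:490],None,fx=4,fy=4,interpolation=cv2.INTER_CUBIC))"
```

```text
t 11.75 pos [ 503.3 -238.5   70.9] phi 44.5 xdown [-0.003  0.001 -1.   ] F [ 0.9 -0.3 -0.4] op 0.65
shift tool mm [0.9 0.1 1.2] turn x 0.0
```

View pics/s5.png

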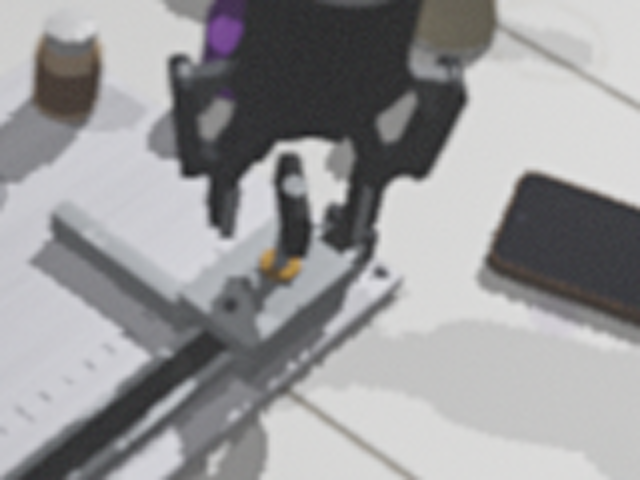

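The fingers straddle the bar (bar at about (292,205) in the crop). Closing.

Emit:
{"name": "arm_command", "arguments": {"moves": [[[0, 0, 0, 0, 0, 0, -0.3], [0, 0, 0, 0, 0, 0, -0.5], [0, 0, 0, 0, 0, 0, -0.6], [0, 0, 0, 0, 0, 0, -0.8], [0, 0, 0, 0, 0, 0, -1], [0, 0, 0, 0, 0, 0, -1], [0, 0, 0, 0, 0, 0, -1], [0, 0, 0, 0, 0, 0, -1]]], "newtons": 60}}

```text
clock: 12.47
position: [504.3, -239.3, 73.1]
eef_rot: [0.552, 1.57, -0.241]
force: [-2.3, 0.4, 6.2]
opening: 0.141
```

Emit:
{"name": "arm_command", "arguments": {"moves": [[[0, 0, 0, 0, 0, 0, -1], [0, 0, 0, 0, 0, 0, -1], [0, 0, 0, 0, 0, 0, -1], [0, 0, 0, 0, 0, 0, -1]]]}}

```text
clock: 12.8
position: [504.3, -239.3, 73.1]
eef_rot: [0.519, 1.57, -0.275]
force: [-2.9, 0.7, 6.1]
opening: 0.14
```

```bash
python3 -c "
from h import *
go((508.7,-117,70),44.5); s=state(); print(np.round(s['ft_torque'],2),np.round(s['joint_pos'],2))"
```

```text
t 12.8 pos [ 504.3 -239.3   73.1] phi 44.5 xdown [ 0.001 -0.    -1.   ] F [-2.9  0.7  6.1] op 0.14
shift tool mm [  3.1  88.9 -84.1] turn x 0.0
[ 0.01  0.45 -0.03] [ 0.15  0.48  0.28  1.97 -0.2   0.72  1.33]
```

Emit:
{"name": "arm_command", "arguments": {"moves": [[[0, 0.005, -0.0047, 0, 0, 0, -1], [0, 0.01, -0.0095, 0, 0, 0, -1], [0, 0.012, -0.0113, 0, 0, 0, -1], [0, 0.012, -0.0113, 0, 0, 0, -1], [0, 0.012, -0.0113, 0, 0, 0, -1], [0, 0.012, -0.0113, 0, 0, 0, -1], [0, 0.01, -0.0095, 0, 0, 0, -1], [0, 0, 0, 0, 0, 0, -1]]]}}

```text
clock: 13.47
position: [508.2, -134.3, 73.0]
eef_rot: [2.393, 1.568, 1.604]
force: [-3.8, 2.3, 11.6]
opening: 0.138
```

```bash
python3 -c "
from h import *
go((508.7,-115.7,73),44.5); s=state(); print(np.round(s['ft_torque'],2),np.round(s['joint_pos'],2))"
```

```text
t 13.47 pos [ 508.2 -134.3   73. ] phi 44.8 xdown [-0.     0.003 -1.   ] F [-3.8  2.3 11.6] op 0.14
shift tool mm [  0.   13.5 -12.8] turn x 0.3
[ 0.23  0.76 -0.09] [-0.04  0.44  0.27  2.04 -0.19  0.68  1.14]
```

Emit:
{"name": "arm_command", "arguments": {"moves": [[[0, 0.0045, -0.0042, 0, 0, 0, -1], [0, 0.0045, -0.0042, 0, 0, 0, -1], [0, 0.002, -0.0019, 0, 0, 0, -1], [0, 0, 0, 0, 0, 0, -1], [0, 0, 0, 0, 0, 0, -1]]]}}

```text
clock: 13.88
position: [508.6, -122.0, 73.0]
eef_rot: [2.169, 1.569, 1.377]
force: [-3.3, 0.6, 9.3]
opening: 0.141
```

Emit:
{"name": "arm_command", "arguments": {"moves": [[[0, 0.0007, -0.0007, 0, 0, 0, -1], [0, 0.0007, -0.0007, 0, 0, 0, -1], [0, 0, 0, 0, 0, 0, -1]]]}}

```text
clock: 14.13
position: [508.6, -121.0, 73.0]
eef_rot: [1.212, 1.57, 0.419]
force: [-2.8, -0.7, 9.0]
opening: 0.141
```

Emit:
{"name": "arm_command", "arguments": {"moves": [[[0, 0.0007, -0.0007, 0, 0, 0, -1], [0, 0.0007, -0.0007, 0, 0, 0, -1], [0, 0, 0, 0, 0, 0, -1]]]}}

```text
clock: 14.38
position: [508.6, -119.1, 73.0]
eef_rot: [1.138, 1.57, 0.345]
force: [-3.4, -1.1, 8.7]
opening: 0.144
```

Emit:
{"name": "arm_command", "arguments": {"moves": [[[0, 0.0007, -0.0007, 0, 0, 0, -1], [0, 0.0007, -0.0007, 0, 0, 0, -1], [0, 0, 0, 0, 0, 0, -1]]]}}

```text
clock: 14.63
position: [508.7, -117.1, 73.0]
eef_rot: [1.054, 1.57, 0.261]
force: [-3.2, -1.2, 9.3]
opening: 0.138
```

Emit:
{"name": "arm_command", "arguments": {"moves": [[[0, 0.0007, -0.0007, 0, 0, 0, -1], [0, 0.0007, -0.0007, 0, 0, 0, -1], [0, 0, 0, 0, 0, 0, -1]]]}}

```text
clock: 14.88
position: [508.8, -115.7, 73.0]
eef_rot: [0.374, 1.57, -0.419]
force: [-3.3, -1.2, 9.8]
opening: 0.136
```

Emit:
{"name": "arm_command", "arguments": {"moves": [[[0, 0.0007, -0.0007, 0, 0, 0, -1], [0, 0.0007, -0.0007, 0, 0, 0, -1], [0, 0, 0, 0, 0, 0, -1]]]}}

```text
clock: 15.13
position: [508.7, -115.3, 73.0]
eef_rot: [-0.219, 1.568, -1.013]
force: [-3.1, -5.7, 8.1]
opening: 0.14
```

```bash
python3 -c "
from h import *
go((508.7,-115.7,73),44.5); s=state(); print(np.round(s['ft_torque'],2),np.round(s['joint_pos'],2))
for n in('scene','top'):
  c=cams.camera(n)
  for l in('jaw_face','bottle_tall_mid'):
    for r in spotter.tip_of(l,c)[:4]: print(n,l,round(r['p'],2),w(c,r['position']).round(1))
  if n=='scene': cv2.imwrite('pics/s6.png',cv2.resize(c['img'][230:390,220:430],None,fx=3.5,fy=3.5,interpolation=cv2.INTER_CUBIC))"
```

```text
t 15.13 pos [ 508.7 -115.3   73. ] phi 44.5 xdown [ 0.002 -0.002 -1.   ] F [-3.1 -5.7  8.1] op 0.14
shift tool mm [ 0.  -0.3  0.3] turn x 0.0
[-1.31  0.58 -0.02] [-0.08  0.43  0.28  2.06 -0.18  0.67  1.09]
scene jaw_face 0.73 [598.  -68.5  20.7]
scene bottle_tall_mid 0.72 [ 631.8 -367.5   38.1]
scene bottle_tall_mid 0.71 [600.2 -51.4  50.7]
scene bottle_tall_mid 0.6 [ 804.1 -260.    42.2]
scene bottle_tall_mid 0.58 [ 787.  -170.8   41.7]
top bottle_tall_mid 0.96 [ 811.6 -266.5   42.1]
top bottle_tall_mid 0.55 [ 633.6 -369.7   45. ]
```

View pics/s6.png

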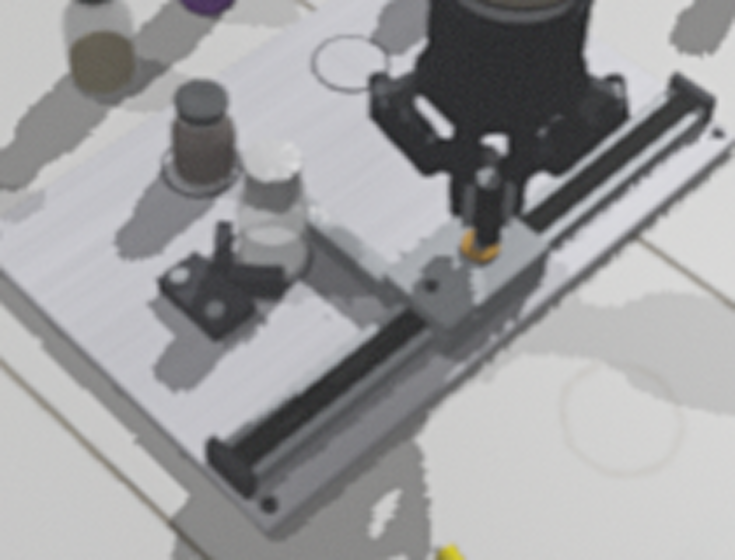

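Jaw is against the bottle (force jumped to -5.7 N, jaw face about 18–20 mm from the bottle axis). Now I turn the knob in stages, watching the z moment.

Emit:
{"name": "arm_command", "arguments": {"moves": [[[0, 0, 0, 5, 0, 0, -1], [0, 0, 0, 5, 0, 0, -1], [0.0004, 0, 0, 5, 0, 0, -1], [0.0005, 0, 0, 5, 0, 0, -1], [0.0005, 0, 0, 5, 0, 0, -1], [0.0005, 0, 0, 5, 0, 0, -1], [0, 0, 0, 0, 0, 0, -1], [0, 0, 0, 0, 0, 0, -1]]]}}

```text
clock: 16.1
position: [509.4, -115.0, 70.1]
eef_rot: [0.45, 1.567, -0.868]
force: [1.3, -5.1, -2.1]
opening: 0.139
```

```bash
cat >> h.py <<'E'
def tq():
    p,R,s=pose(); print("t",round(float(s["clock"]),2),"pos",p.round(1),"phi",np.degrees(np.arctan2(R[1,1],R[0,1])).round(1),"F",np.round(s["force"],1),"T",np.round(s["ft_torque"],2),"op",round(float(s["opening"]),3),"j",np.round(s["joint_pos"],2))
E
python3 -c "
from h import *
tq()"
```

```text
t 16.1 pos [ 509.4 -115.    70.1] phi 14.5 F [ 1.3 -5.1 -2.1] T [-1.32 -0.24 -0.04] op 0.139 j [-0.19  0.45  0.41  2.06 -0.28  0.68  0.66]
```

Emit:
{"name": "arm_command", "arguments": {"moves": [[[0.0005, 0, 0, 5, 0, 0, -1], [0.0006, 0, 0, 5, 0, 0, -1], [0.0006, 0, 0, 5, 0, 0, -1], [0.0006, 0, 0, 5, 0, 0, -1], [0, 0, 0, 0, 0, 0, -1], [0, 0, 0, 0, 0, 0, -1]]]}}

```text
clock: 16.6
position: [510.0, -114.9, 68.1]
eef_rot: [0.932, 1.566, -0.735]
force: [2.3, -6.4, -1.2]
opening: 0.14
```

```bash
python3 -c "
from h import *
tq()"
```

```text
t 16.6 pos [ 510.  -114.9   68.1] phi -5.5 F [ 2.3 -6.4 -1.2] T [-1.29 -0.41 -0.05] op 0.14 j [-0.25  0.47  0.5   2.07 -0.35  0.68  0.38]
```

Emit:
{"name": "arm_command", "arguments": {"moves": [[[0.0005, 0, 0, 5, 0, 0, -1], [0.0005, 0, 0, 5, 0, 0, -1], [0, 0, 0, 0, 0, 0, -1], [0, 0, 0, 0, 0, 0, -1]]]}}

```text
clock: 16.93
position: [510.2, -115.0, 67.1]
eef_rot: [1.129, 1.565, -0.711]
force: [2.4, -5.0, -2.7]
opening: 0.138
```

```bash
python3 -c "
from h import *
tq()"
```

```text
t 16.93 pos [ 510.2 -115.    67.1] phi -15.5 F [ 2.4 -5.  -2.7] T [-1.39 -0.52 -0.1 ] op 0.138 j [-0.29  0.48  0.55  2.07 -0.39  0.69  0.24]
```

Emit:
{"name": "arm_command", "arguments": {"moves": [[[0.0006, 0, 0, 4, 0, 0, -1], [0.0005, 0, 0, 4, 0, 0, -1]]]}}

```text
clock: 17.1
position: [510.4, -115.2, 66.2]
eef_rot: [1.35, 1.565, -0.633]
force: [2.3, -5.1, -0.5]
opening: 0.143
```

```bash
python3 -c "
from h import *
tq()"
```

```text
t 17.1 pos [ 510.4 -115.2   66.2] phi -23.6 F [ 2.3 -5.1 -0.5] T [-1.42 -0.48  0.06] op 0.143 j [-0.31  0.49  0.59  2.07 -0.42  0.69  0.13]
```

Emit:
{"name": "arm_command", "arguments": {"moves": [[[0.0005, 0, 0, 4, 0, 0, -1], [0.0004, 0, 0, 4, 0, 0, -1]]]}}

```text
clock: 17.27
position: [510.7, -115.3, 65.5]
eef_rot: [1.487, 1.564, -0.636]
force: [2.6, -5.5, 1.6]
opening: 0.136
```

```bash
python3 -c "
from h import *
tq()"
```

```text
t 17.27 pos [ 510.7 -115.3   65.5] phi -31.6 F [ 2.6 -5.5  1.6] T [-1.42 -0.4   0.19] op 0.136 j [-0.34  0.5   0.62  2.07 -0.45  0.69  0.02]
```

Emit:
{"name": "arm_command", "arguments": {"moves": [[[0.0005, 0, 0, 4, 0, 0, -1], [0.0004, 0, 0, 4, 0, 0, -1]]]}}

```text
clock: 17.43
position: [510.9, -115.4, 64.8]
eef_rot: [1.615, 1.564, -0.647]
force: [2.1, -5.4, 0.2]
opening: 0.138
```

```bash
python3 -c "
from h import *
tq()"
```

```text
t 17.43 pos [ 510.9 -115.4   64.8] phi -39.6 F [ 2.1 -5.4  0.2] T [-1.46 -0.43  0.11] op 0.138 j [-0.37  0.51  0.66  2.07 -0.48  0.7  -0.09]
```

```bash
cat >> h.py <<'E'
def st(n=6):
    T=[]
    for i in range(n): cams.camera('scene'); T.append(state()['ft_torque'][2])
    print('static tz',np.round(T,3),np.mean(T).round(3))
E
python3 -c "
from h import *
st()"
```

```text
static tz [-0.061 -0.042 -0.064 -0.075 -0.061 -0.028] -0.055
```

Emit:
{"name": "arm_command", "arguments": {"moves": [[[0.0004, 0, 0, 4, 0, 0, -1], [0.0004, 0, 0, 4, 0, 0, -1]]]}}

```text
clock: 17.9
position: [511.0, -115.6, 64.0]
eef_rot: [1.763, 1.563, -0.639]
force: [3.4, -5.5, 0.2]
opening: 0.136
```

```bash
python3 -c "
from h import *
tq();st()"
```

```text
t 17.9 pos [ 511.  -115.6   64. ] phi -47.6 F [ 3.4 -5.5  0.2] T [-1.61 -0.49  0.2 ] op 0.136 j [-0.39  0.52  0.7   2.08 -0.51  0.71 -0.2 ]
static tz [-0.124  0.006  0.015  0.013  0.014 -0.028] -0.017
```

Emit:
{"name": "arm_command", "arguments": {"moves": [[[0.0004, 0, 0, 4, 0, 0, -1], [0.0004, 0, 0, 4, 0, 0, -1]]]}}

```text
clock: 18.37
position: [511.1, -115.7, 63.2]
eef_rot: [1.882, 1.563, -0.659]
force: [3.5, -5.9, 0.0]
opening: 0.142
```

```bash
python3 -c "
from h import *
tq();st()"
```

```text
t 18.37 pos [ 511.1 -115.7   63.2] phi -55.6 F [ 3.5 -5.9  0. ] T [-1.56 -0.56  0.22] op 0.142 j [-0.42  0.54  0.73  2.08 -0.54  0.71 -0.31]
static tz [ 0.01  -0.01   0.03   0.023  0.019 -0.003] 0.011
```

The static moment rises by about 0.065 N m between 84° and 92° of turn (predicted pushback 0.06), so first resistance is at about 88°, with some spread. The target is about 133° in total, and I'm at 100°.

Emit:
{"name": "arm_command", "arguments": {"moves": [[[0.0004, 0, 0, 4, 0, 0, -1], [0.0004, 0, 0, 4, 0, 0, -1], [0.0004, 0, 0, 4, 0, 0, -1], [0.0004, 0, 0, 4, 0, 0, -1], [0.0004, 0, 0, 4, 0, 0, -1]]]}}

```text
clock: 19.08
position: [511.3, -116.2, 61.2]
eef_rot: [2.119, 1.562, -0.772]
force: [3.9, -7.4, -1.0]
opening: 0.138
```

```bash
python3 -c "
from h import *
tq();st()"
```

```text
t 19.08 pos [ 511.3 -116.2   61.2] phi -75.6 F [ 3.9 -7.4 -1. ] T [-1.83 -0.58  0.22] op 0.138 j [-0.48  0.57  0.82  2.08 -0.62  0.74 -0.58]
static tz [0.012 0.041 0.03  0.015 0.079 0.075] 0.042
```

Emit:
{"name": "arm_command", "arguments": {"moves": [[[0.0004, 0, 0, 4, 0, 0, -1], [0.0004, 0, 0, 4, 0, 0, -1], [0.0004, 0, 0, 4, 0, 0, -1]]]}}

```text
clock: 19.63
position: [511.3, -116.6, 60.0]
eef_rot: [2.294, 1.561, -0.806]
force: [3.5, -8.3, -2.8]
opening: 0.135
```

```bash
python3 -c "
from h import *
tq();st()"
```

```text
t 19.63 pos [ 511.3 -116.6   60. ] phi -87.6 F [ 3.5 -8.3 -2.8] T [-1.91 -0.71  0.27] op 0.135 j [-0.51  0.6   0.88  2.08 -0.67  0.76 -0.74]
static tz [0.042 0.082 0.095 0.006 0.131 0.129] 0.081
```

Emit:
{"name": "arm_command", "arguments": {"moves": [[[0, 0.0015, -0.0005, 0, 0, 0, -1], [0, 0.001, -0.0005, 0, 0, 0, -1], [0, 0, 0, 0, 0, 0, -0.5], [0, 0, 0, 0, 0, 0, -0.2], [0, 0, 0, 0, 0, 0, 0], [0, 0, 0, 0, 0, 0, 0.1], [0, 0, 0, 0, 0, 0, 0.1], [0, 0, 0, 0, 0, 0, 0.1]]]}}

```text
clock: 20.6
position: [509.5, -115.6, 58.7]
eef_rot: [-0.84, 1.57, 2.347]
force: [0.4, -0.0, -0.1]
opening: 0.551
```

Emit:
{"name": "arm_command", "arguments": {"moves": [[[-0.01, 0, 0, 0, 0, 0, 0.1], [-0.03, 0, 0, 0, 0, 0, 0.1], [-0.04, 0, 0, 0, 0, 0, 0.1], [-0.04, 0, 0, 0, 0, 0, 0.1], [-0.04, 0, 0, 0, 0, 0, 0.1], [0, 0, 0, 0, 0, 0, 0.1]]]}}

```text
clock: 21.1
position: [513.6, -118.5, 226.3]
eef_rot: [3.022, 1.558, -0.076]
force: [0.6, -0.3, 0.2]
opening: 0.556
```

Emit:
{"name": "arm_command", "arguments": {"moves": [[[0, 0.04, 0, 0, 0, 0, 0.1], [0, 0.04, 0, 0, 0, 0, 0.1], [0, 0.04, 0, 0, 0, 0, 0.1], [0, 0.04, 0, 0, 0, 0, 0.1], [0, 0.04, 0, 0, 0, 0, 0.1], [0, 0, 0, 0, 0, 0, 0.1], [0, 0, 0, 0, 0, 0, 0.1]]]}}

```text
clock: 21.68
position: [516.8, -319.5, 219.6]
eef_rot: [1.44, 1.569, -1.664]
force: [-0.2, 0.5, -0.5]
opening: 0.553
```

```bash
python3 -c "
from h import *
from scipy.optimize import least_squares
tq()
for n in('scene','top'):
  c=cams.camera(n)
  for l,g,h in(('bottle_tall_mid',(601,-49,45),65),('bottle_short_mid',(675,-66,40),45)):
    W,m=near(c,l,np.array(g),30)
    if W is None: print(n,l,None);continue
    B=W[(W[:,2]>20)&(W[:,2]<h)]
    f=least_squares(lambda q:np.hypot(B[:,0]-q[0],B[:,1]-q[1])-20,g[:2],loss='soft_l1',f_scale=2)
    print(n,l,f.x.round(1),len(B),'top',np.percentile(W[:,2],98).round(1))
  W,m=near(c,'knob_grip',np.r_[510,-117,75])
  if W is not None:
    B=W[W[:,2]>70]; print('knob',cv2.minAreaRect(B[:,:2].astype(np.float32)),np.percentile(W[:,2],[50,90,97]).round(1))
  for l in ('work_spot','knob_grip','jaw_face'):
    for r in spotter.tip_of(l,c)[:1]: print(l,round(r['p'],2),w(c,r['position']).round(1))
  cv2.imwrite(f'pics/{n}7.png',cv2.resize(c['img'][190:390,200:430],None,fx=3,fy=3,interpolation=cv2.INTER_CUBIC))"
```

```text
t 21.68 pos [ 516.8 -319.5  219.6] phi -87.8 F [-0.2  0.5 -0.5] T [ 0.08  0.   -0.01] op 0.553 j [-0.22  0.53  1.02  1.76 -0.49  1.14 -0.58]
scene bottle_tall_mid [599.7 -49.3] 298 top 96.3
scene bottle_short_mid [673.5 -65.9] 164 top 72.7
knob ((506.8591613769531, -114.66813659667969), (51.14762496948242, 13.969747543334961), 6.190682888031006) [79.6 86.1 87.1]
work_spot 0.58 [598.7 -45.1  10.1]
knob_grip 0.76 [ 507.6 -112.5   74.2]
jaw_face 0.93 [597.8 -68.   22.2]
top bottle_tall_mid [600.7 -49. ] 148 top 98.0
top bottle_short_mid [674.4 -66. ] 84 top 74.7
knob ((508.508544921875, -116.26835632324219), (52.66279983520508, 12.947966575622559), 5.772518157958984) [85.7 88.2 89.2]
work_spot 0.82 [601.7 -51.8  12.7]
knob_grip 0.64 [ 508.  -117.8   74.4]
jaw_face 0.9 [599.2 -66.7  26.7]
```

View pics/top7.png

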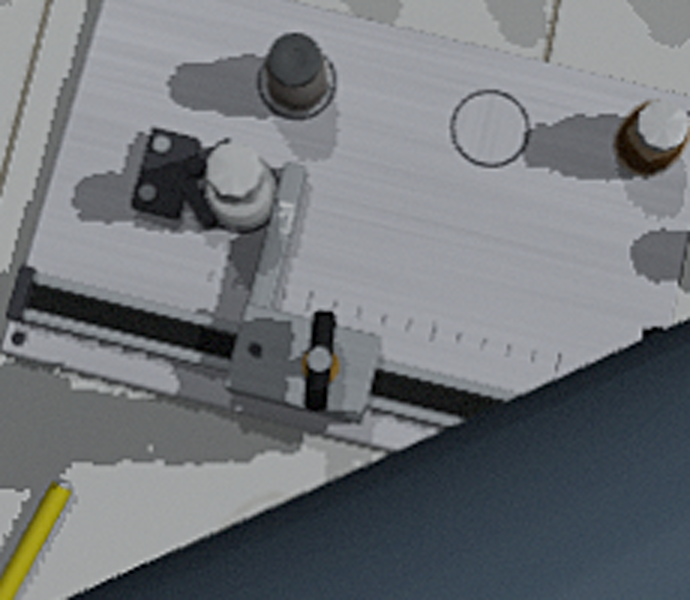

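The picture shows the bottle in the V with the jaw against it, the short bottle on its circle, and the bar grip now at about 6° after starting at 134.5°. That is about 128° of clockwise turn. The arm is clear of everything, so I'm handing in.

```bash
python3 -c "
from h import *
print(workorder.sign_off())"
```

```text
the job is handed in; nothing more can be done
None
```

The job is done and handed in at about 22 s of the 70 s allowed. The tall bottle was slid home into the V stop and the jaw pushed up against it. The wing knob was then screwed down to about 40–45° past first resistance and let go. No verdict was reported.

Last checks before handing in:

- **Tall bottle:** it stands upright at about (600, -49) mm, within about 1–2 mm of my estimate of the working place. I never lifted the gripper while it held the bottle.
- **Jaw:** the knob is about 70 mm behind the bottle's axis along y, which puts the gap at about 0 mm. The networks put the jaw face 18–19 mm from the axis.
- **Knob:** it turned about 128° by its bar angle in the camera images, against 132° at the tool, so a few degrees were lost in compliance.
- **Brake strip:** I estimate about 4.5 mm pressed from the depth images, against a window of 2.4–7.7 mm.
- **Short bottle:** it has not moved measurably (under 1 mm).
- **Arm:** it is clear of everything, and the wrist force reads about zero.

Some readings disagreed:

- The torque readings while turning were noisy. I placed the first resistance at about 84–92° of turn, from the step in the held torque. The bar height in the depth images suggested about 82°.
- The networks put the bar slightly lower, which would mean about 5.7 mm pressed. That is still inside the window.

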